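# Find where the pot stand rocks and wedge it firm

## Task

The round wooden pot stand rocks because its foot is worn low on one side: press gently on its rim at one place after another, from side to side, until you find where it tips down. Slide the little wooden wedge, thin end first, under the stand at that place until it is just snug, and let go of it. Then press once more on the rim right above the wedge to make sure that the stand is firm now; do not press hard, do not shove the stand along or lift it, and leave the other things alone.

Things in the scene. Friction and masses are not known exactly. Their poses are not given: they have to be found in the camera images.
- stand: round wooden pot stand, about 0.6 kg, loose: a disc 120 mm in diameter and 12 mm thick, flat top 21 mm above the worktop, on a foot ring. Origin at the centre of its underside on the worktop, z up. It sits level by itself and tips only when its rim is pressed over the worn part of the ring. Which way that faces is not known and has nothing to do with the measured yaw.
- stand_foot (a point): centre of the foot ring, at worktop height: the ring is 86 mm inside, 104 mm outside diameter, 9 mm high. Over 150 degrees of its round it is worn: its lower edge hangs 5 mm above the worktop there. The middle of the worn part lies within 105 degrees, to either side, of the direction from the stand's centre toward the robot (-x).
- stand_top (a point): centre of the stand's flat top, 21 mm above the worktop. Pressed about 50 mm from the centre over the middle of the worn part, some 3 to 6 N tip the stand and the pressed point sinks about 4.5 mm; off the middle it sinks less and needs more force (at 45 degrees off: about 2.5 mm, 5 to 9 N); over the sound part it does not sink.
- wedge: small wooden wedge, 72 g, loose; x axis points from heel to thin end. Tongue 45 mm long, 30 mm wide, flat below, 2 mm thick at the thin end rising evenly to 8 mm; behind it a heel 34 mm long, 30 mm wide, 8 mm high. Origin on the underside, mid-width, where tongue and heel meet.
- wedge_grip (a point): centre of the upright grip on the wedge's heel: a block 26 mm long (x), 18 mm wide (y), reaching from 7 to 47 mm above the underside; the point is 17 mm behind the wedge's origin and 30 mm up. Grasp it across the 18 mm width. The thin end lies 62 mm ahead of it.
- wedge_tip (a point): middle of the wedge's thin end, 45 mm ahead of the wedge's origin, 1 mm above its underside. Lying on the worktop under the worn ring, the wedge jams when the thin end is about 22 mm inside the ring's outer edge (30 mm from the stand's centre); a push beyond about 3 N then shoves the stand.
- mug: bystander: mug, 101 mm high, origin under its centre; leave alone
- salt: bystander: salt shaker, 44 mm wide, 90 mm high, origin under its centre; leave alone
- pot: bystander: small round pot with a lid, 58 mm wide, 50 mm high; leave alone
- spoon: bystander: teaspoon lying near the front edge, 132 mm long; leave alone
- matches: bystander: matchbox, 36 x 53 x 14 mm; leave alone
Things that resemble listed ones, but are neither listed nor needed, are in the scene too. Of the things that look like the wedge, the smaller one is meant.

How it is judged:
On the way, in this order (a step that is already met when the one before it is completed fails the run):
1. the stand, still free of the wedge, is pressed down on its rim at the worn side so that it tips (by more than 0.04 rad) (contact force between the fingers and stand above 1 N and angle between stand_top's own z axis and vertical above 0.04 rad and contact force between wedge and stand below 0.3 N and height (world z) of stand_top below 0.03 m), for 0.1 s.
2. the wedge lies on the worktop with its thin end under the worn ring (less than 44 mm from the stand's centre), the stand level, the wedge let go (horizontal distance between wedge_tip and stand_top below 0.044 m and height (world z) of wedge_tip below 0.006 m and angle between stand_top's own z axis and vertical below 0.025 rad and contact force between the fingers and wedge below 0.1 N), for 0.2 s.
3. the fingers press on the stand (over 3 N), the wedge carries load (over 2 N) and the stand stays level within 0.025 rad (horizontal distance between wedge_tip and stand_top below 0.044 m and height (world z) of wedge_tip below 0.006 m and angle between stand_top's own z axis and vertical below 0.025 rad and contact force between the fingers and stand above 3 N and contact force between wedge and stand above 2 N), for 0.1 s.
At the end, for the whole second after the job is handed in: The wedge lies flat on the worktop (within 0.06 rad) with its thin end under the stand's worn ring, less than 44 mm from the stand's centre and less than 6 mm high; the stand is level within 0.025 rad, within 30 mm of where it stood, and both are at rest (horizontal distance between wedge_tip and stand_top below 0.044 m and height (world z) of wedge_tip below 0.006 m and angle between stand_top's own z axis and vertical below 0.025 rad and angle between wedge's own z axis and vertical below 0.06 rad and distance of stand from where it was at the start of the episode below 0.03 m and linear speed of each of stand, wedge below 0.01 m/s); the robot touches nothing.
It fails at once if the stand is pressed or gripped with more than 40 N (contact force between the fingers and stand above 40 N).
It fails at once if the stand is shoved more than 30 mm (distance of stand from where it was at the start of the episode above 0.03 m).
It fails at once if the stand is lifted (its top centre above 35 mm) (height (world z) of stand_top above 0.035 m).
It fails at once if a bystander (mug, salt shaker, small pot, teaspoon, matchbox) is moved more than 20 mm (distance of any of mug, salt, pot, spoon, matches from where it was at the start of the episode above 0.02 m).
It also fails if it takes over 72 s, if anything falls off the work surface, if the arm or the gripper's body presses on something with over 40 N, if the wrist force passes 120 N, or if a joint passes its speed limit or range.

## Robot

A 6-joint arm with a two-finger parallel gripper is mounted at the origin on a cart in front of the work surface, level with it; the furniture and walls round the work are solid. World frame = base frame: x ahead of the robot, y to its left, z up, the work surface at z = 0. Lengths are in m, angles in rad, forces in N, time in s.
With the tool pointing down it reaches from about 0.4 to 0.825 m from the base axis. Payload 7 kg.
Tool frame: the origin (TCP) lies at the very end of the fingers, on their centre line; the grasp point (between the pads) lies 19 mm behind it (tcp_to_grasp is the distance from the TCP to the grasp point, in m); x points along the fingers, z is the direction in which the jaws open and shut, and the axes are right-handed (so a half turn about x gives the same grasp; the last joint's range is limited). The gripper opens to 88 mm and grips with 3 to 60 N. Pads are 19 mm wide; open, the fingers measure 130 mm over their backs; the gripper's body (78 mm by 193 mm) begins 47 mm behind the grasp point.
Start: joints at [-0.971, 0.359, 0.012, 0, -1.224, -0.288], TCP at [0.207, -0.642, 0.227] pointing down, gripper open.
Joint ranges: [-3.07, 3.07], [-1.43, 2.12], [-1.02, 1.25], [-3.03, 1.67], [-3.05, -0], [-3.03, 3.03]. Speed limits (rad/s): [2.39, 2.39, 3.01, 3.14, 3.14, 3.14].

## Interface

Orientations are given as [roll, pitch, yaw] about the fixed x, y, z axes, in that order (R = Rz(yaw) Ry(pitch) Rx(roll)).
In Python, from station import get_state, grab_frame, job_done, tcp_to_grasp gives the robot as it stands. The module is installed in compiled form; this text tells all that it offers.
- The arm moves only by the shell command python3 -m crank 'ROWS' [FORCE]. ROWS is JSON, a list of rows, each a list of 7 numbers: the shift along the tool's x, y, z in m, then the turn, a rotation vector about the tool's x, y, z in rad, then the opening, from 0 (shut) to 1 (fully open). In form: [[x, y, z, wx, wy, wz, fingers], ...]. A call has 1 to 10 rows; each row is the pose to reach, as a shift and turn from the pose commanded when the call began, along the tool's axes at that moment; what a row does not reach only later rows make up. A row lasts 1/8 s, in which the tool goes at most 62.5 mm and 10.7 degrees, less where a joint would pass 70% of its speed; a pose out of reach is approached as far as the arm can. A call with a gripper value outside its range is refused whole. The fingers move at their own pace and stop on an object; FORCE is the grip in N (left out, the last holds). Time passes only in rows, so rows that repeat a pose let the fingers close. It gives the time, the measured TCP pose, the force and the opening at its end, in the units of the state.
- get_state(): the state, without advancing time (a new reading comes with each control period).
- grab_frame(name): name is "scene" or "side" or "wrist"; returns a dict with "pixels" (420x560x3 uint8, red, green, blue), "vfov" (degrees; the focal length in pixels is half the picture's height over the tangent of half this angle, whatever the lens; pixels are square), "cx", "cy" (the principal point, pixels), "extrinsics" (4x4, takes a point from world to camera coordinates). Camera axes: x right, y up, looking along -z (the intrinsics and any distortion apply to the point x, -y, -z); pixel columns grow to the right and rows downward; lengths in m; the calibration is good to about 2 mm. A picture is of the moment at which its call begins. There is no depth.
- job_done(): hands the job in, once; it reports no verdict.
The state is a dict: "t": time; "q": joint angles; "qd": joint speeds; "joint_efforts": joint torques, N m; "eef_pos": TCP position; "ee_rot": TCP orientation; "force": force on the tool from outside, world axes, zero at the start; "moment": the same for the moment, N m; "width": finger opening in m.
Only numpy, scipy, OpenCV 4.12 (cv2) and the standard library are available. Lean on these libraries where they do the work, as an engineer would, in place of code of your own. Each camera call takes 0.05 s, during which the arm holds its last target.

## Working session

There is one attempt and no reset: what is moved stays moved. The work goes in short steps, Python scripts to look and compute and a shell command to move; the robot and the scene stay as the last step left them, time stands still between calls to the robot, and variables do not carry over. Pictures are saved under pics/ and viewed, and the job is handed in when it is done.

```bash
mkdir -p pics
cat > h.py <<'E'
import numpy as np, cv2
from station import *
def shot(n,f):
    g=grab_frame(n); cv2.imwrite('pics/'+f+'.png',g['pixels'][:,:,::-1]); np.save('pics/'+f+'.npy',g,allow_pickle=True); return g
def load(f): return np.load('pics/'+f+'.npy',allow_pickle=True).item()
def ray(g,u,v):
    f=210/np.tan(np.radians(g['vfov'])/2); E=np.array(g['extrinsics'])
    d=np.array([(u-g['cx'])/f,-(v-g['cy'])/f,-1]); R=E[:3,:3]; return -R.T@E[:3,3], R.T@d
def at(g,u,v,z):
    o,d=ray(g,u,v); return o+d*(z-o[2])/d[2]
def proj(g,p):
    f=210/np.tan(np.radians(g['vfov'])/2); E=np.array(g['extrinsics']); c=E[:3,:3]@np.array(p)+E[:3,3]
    return g['cx']+f*c[0]/-c[2], g['cy']-f*c[1]/-c[2]
E
python3 - <<'E'
from h import *
for n in ['scene','side','wrist']:
    g=shot(n,n+'0'); print(n,{k:v for k,v in g.items() if k!='pixels'})
s=get_state(); print(s, tcp_to_grasp)
E
```

```text
scene {'vfov': 42.45614851457923, 'cx': 272.3200735862288, 'cy': 208.92428817165955, 'extrinsics': array([[ 8.00380285e-01, -5.99492530e-01, -3.25657741e-04,
        -5.01505719e-01],
       [ 4.62601278e-01,  6.17271580e-01,  6.36377132e-01,
        -1.90298054e-01],
       [-3.81302317e-01, -5.09494360e-01,  7.71378014e-01,
        -1.63286546e+00],
       [ 0.00000000e+00,  0.00000000e+00,  0.00000000e+00,
         1.00000000e+00]])}
side {'vfov': 51.12010101929812, 'cx': 280.1786116845252, 'cy': 213.28035396657177, 'extrinsics': array([[-0.91467199, -0.40392641,  0.01478536,  0.43312316],
       [ 0.23007115, -0.4902124 ,  0.84068964, -0.23867376],
       [-0.33232878,  0.77235695,  0.54131537, -0.93394939],
       [ 0.        ,  0.        ,  0.        ,  1.        ]])}
wrist {'vfov': 63.15972243087802, 'cx': 289.83869290504134, 'cy': 209.10738146726172, 'extrinsics': array([[-0.30719496,  0.9516457 ,  0.0013146 ,  0.67421338],
       [-0.90435441, -0.29149853, -0.31172377,  0.04086094],
       [-0.29626738, -0.09694883,  0.95017186, -0.39163184],
       [ 0.        ,  0.        ,  0.        ,  1.        ]])}
{'t': 0.15, 'q': array([-9.70926501e-01,  3.59262983e-01,  1.12729348e-02, -2.31902720e-04,
       -1.22411532e+00, -2.88117925e-01]), 'qd': array([-0.00092799, -0.00246684,  0.00271373,  0.00263445,  0.00075419,
       -0.00059932]), 'joint_efforts': array([-7.55010733e-04, -5.83276212e+01,  2.93288738e+01,  7.00113550e+00,
        8.75633239e-03, -1.09336381e-04]), 'eef_pos': array([ 0.20690429, -0.64211822,  0.22581731]), 'ee_rot': array([0.12309746, 1.56946925, 2.00556675]), 'force': array([ 0.00095322,  0.12339084, -0.55491712]), 'moment': array([-0.05691258, -0.00431533,  0.00663166]), 'width': 0.08762462405674103} 0.0188
```

View pics/scene0.png

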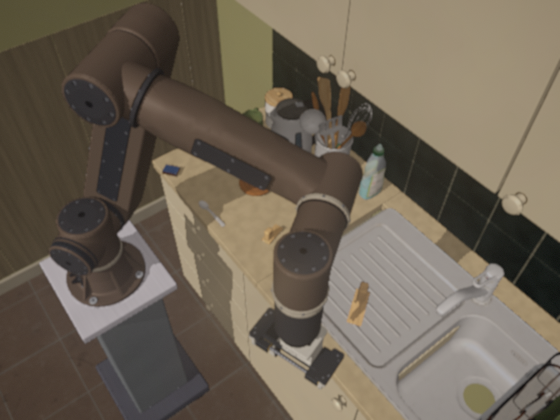

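View pics/side0.png

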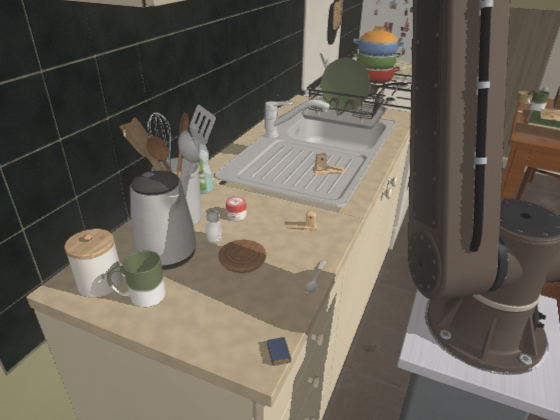

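View pics/wrist0.png

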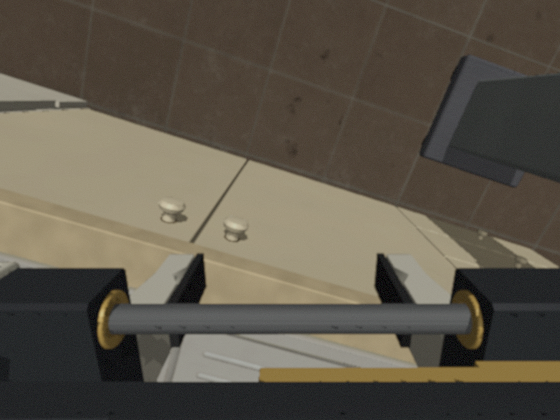

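The side view shows the stand at (242,255), a wedge at (303,221), a larger wedge-like piece on the drainer at (325,165), the spoon at (316,277), the matches at (278,350), the salt at (214,225), the pot at (236,208) and the mug at (145,280). I'll enlarge both wedge candidates.

Run:
```python
from h import *
a=cv2.imread('pics/side0.png')
cv2.imwrite('pics/c1.png',cv2.resize(a[145:300,195:355],None,fx=5,fy=3.87*5/3.87,interpolation=cv2.INTER_CUBIC)[:, :][:600*2])
c=cv2.resize(a[195:295,200:333],None,fx=6,fy=6,interpolation=cv2.INTER_CUBIC);cv2.imwrite('pics/c1.png',c)
c=cv2.resize(a[140:190,290:370],None,fx=6,fy=6,interpolation=cv2.INTER_CUBIC);cv2.imwrite('pics/c2.png',c)
g=load('side0')
for n,u,v,z in [('stand',242,255,.02),('wedgeheel',311,226,0),('wedgetip',287,225,0),('spoon',316,277,0),('matches',278,350,.014),('salt',214,240,0),('pot',236,217,0),('mug',145,300,0),('big',320,170,0),('bigend',343,170,0)]: print(n,at(g,u,v,z).round(3))
```

```text
stand [0.567 0.025 0.02 ]
wedgeheel [ 0.465 -0.196  0.   ]
wedgetip [ 0.528 -0.171  0.   ]
spoon [0.378 0.003 0.   ]
matches [0.367 0.252 0.014]
salt [ 0.678 -0.023  0.   ]
pot [ 0.678 -0.147  0.   ]
mug [0.7   0.237 0.   ]
big [ 0.557 -0.533  0.   ]
bigend [ 0.484 -0.568  0.   ]
```

View pics/c1.png

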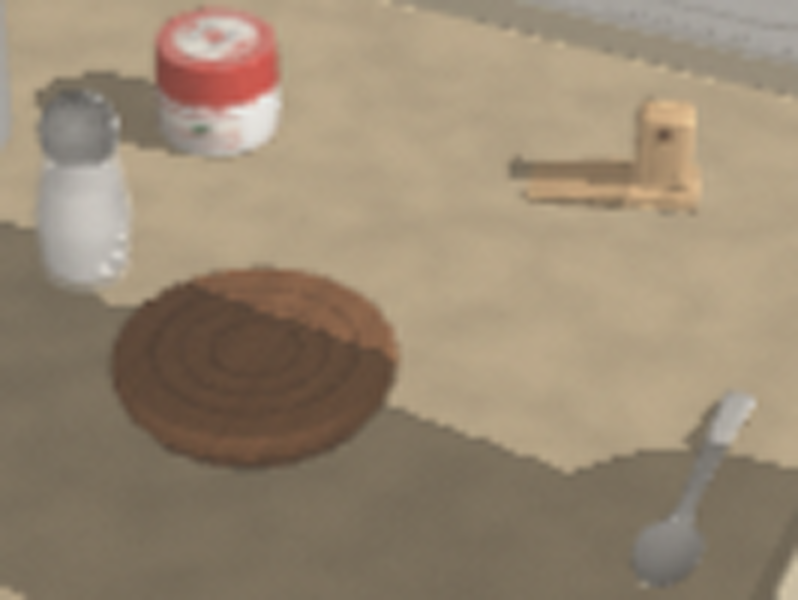

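View pics/c2.png

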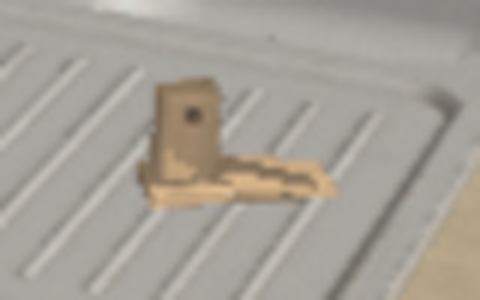

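Run:
```python
from h import *
g=load('side0')
P=lambda u,v,z,ox=200,oy=195:at(g,ox+u/6,oy+v/6,z)
t=P(523,202,.001);h=P(695,211,0);t2=P(512,172,.002);print(t,h,np.linalg.norm(t-h),t2)
t=P(335,193,0,290,140);h=P(160,207,0,290,140);print(t,h,np.linalg.norm(t-h))
# grip heights: top
for (u,v,ox,oy) in [(667,203,200,195),(190,185,290,140)]: print('base',P(u,v,.008,ox,oy))
# stand ellipse top: left 112,345 right 398,350 top 267, bottom ~445
for u,v in [(112,350),(398,350),(255,267),(245,448)]: print(P(u,v,.021))
s=get_state()
from scipy.spatial.transform import Rotation as R
M=R.from_euler('xyz',s['ee_rot']).as_matrix();print(M.round(3))
w=load('wrist0');E=np.array(w['extrinsics']);c=-E[:3,:3].T@E[:3,3];print('cam in tool',M.T@(c-s['eef_pos']), (M.T@E[:3,:3].T).round(3))
```

```text
[ 0.52003826 -0.15354123  0.001     ] [ 0.44535307 -0.18195569  0.        ] 0.07991407000203506 [ 0.53392607 -0.17284387  0.002     ]
[ 0.47070803 -0.55629962  0.        ] [ 5.56284167e-01 -4.96454821e-01 -1.11022302e-16] 0.10442544606747879
base [ 0.45578146 -0.17155717  0.008     ]
base [ 0.54516003 -0.51475018  0.008     ]
[0.62180616 0.04467273 0.021     ]
[ 0.51407217 -0.00536135  0.021     ]
[ 0.5954013  -0.03193605  0.021     ]
[0.54212581 0.07689062 0.021     ]
[[-0.001 -0.952 -0.307]
 [ 0.001 -0.307  0.952]
 [-1.     0.     0.001]]
cam in tool [-1.58137778e-01  8.29259143e-02  7.17620589e-05] [[ 0.     0.312 -0.95 ]
 [ 0.001  0.95   0.312]
 [ 1.    -0.001 -0.   ]]
```

The smaller one is the counter wedge at side (303,221), about 80 mm long, which matches the description's 79 mm. The drainer piece is about 104 mm long, so it's the decoy. Now I'll move over the area for a wrist view.

```bash
python3 -m crank '[[-0.03,-0.457,0.473,0.312,0,0,0],[-0.03,-0.457,0.473,0.312,0,0,0],[-0.03,-0.457,0.473,0.312,0,0,0],[-0.03,-0.457,0.473,0.312,0,0,0],[-0.03,-0.457,0.473,0.312,0,0,0],[-0.03,-0.457,0.473,0.312,0,0,0],[-0.03,-0.457,0.473,0.312,0,0,0],[-0.03,-0.457,0.473,0.312,0,0,0],[-0.03,-0.457,0.473,0.312,0,0,0],[-0.03,-0.457,0.473,0.312,0,0,0]]'
```

```text
t: 1.4
eef_pos: [0.4825, -0.0803, 0.2554]
ee_rot: [-1.366, 1.57, 0.205]
force: [2.5, -1.1, 0.6]
width: 0.0008
```

```bash
python3 -m crank '[[0,0,0,0,0,0,0],[0,0,0,0,0,0,0]]'
python3 - <<'E'
from h import *
from scipy.spatial.transform import Rotation as R
shot('wrist','w1');s=shot('side','s1')
s=get_state();print(s['q'].round(3),s['eef_pos'],R.from_euler('xyz',s['ee_rot']).as_matrix().round(3))
E
```

```text
t: 1.65
eef_pos: [0.4817, -0.0821, 0.2547]
ee_rot: [1.662, 1.57, -3.05]
force: [-0.0, -0.2, -0.1]
width: 0.0005
[ 0.232  0.029 -0.341 -0.    -1.202 -1.804] [ 0.48148833 -0.08316087  0.25487633] [[-0.    -1.     0.001]
 [-0.     0.001  1.   ]
 [-1.     0.    -0.   ]]
```

View pics/w1.png

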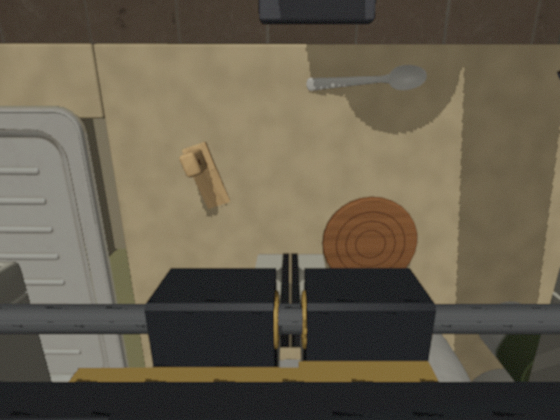

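The wrist view shows the stand centred near (371,242), the wedge with its heel near (190,158) and tip near (222,203), and the spoon along y at (365,78). I'll enlarge a crop.

Run:
```python
from h import *
a=cv2.imread('pics/w1.png')
cv2.imwrite('pics/c3.png',cv2.resize(a[130:230,165:265],None,fx=6,fy=6,interpolation=cv2.INTER_CUBIC))
cv2.imwrite('pics/c4.png',cv2.resize(a[185:285,310:430],None,fx=6,fy=6,interpolation=cv2.INTER_CUBIC))
```

```text
(no output)
```

View pics/c3.png

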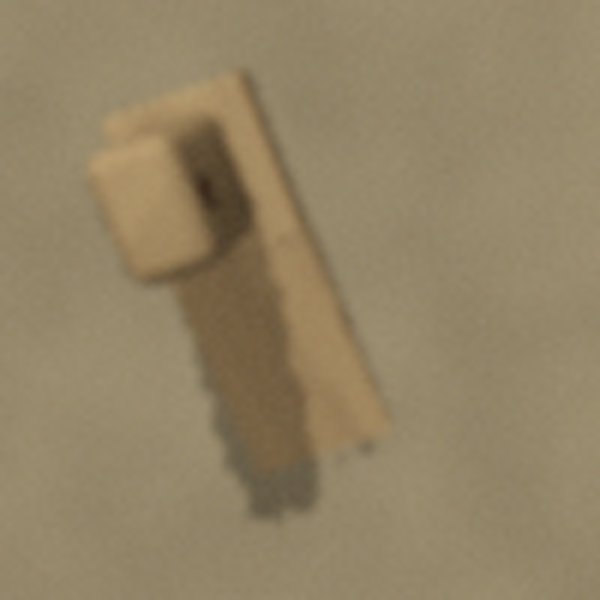

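View pics/c4.png

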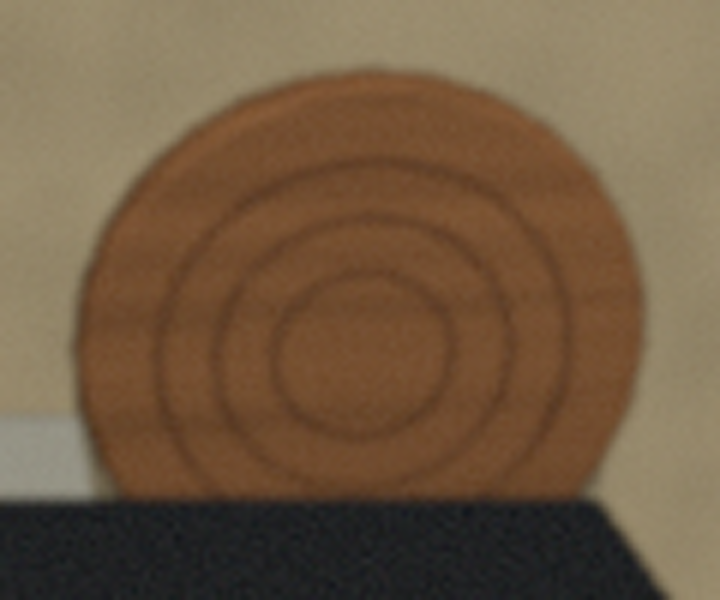

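Run:
```python
from h import *
g=load('w1')
P=lambda u,v,z,ox=165,oy=130:at(g,ox+u/6-.4,oy+v/6-.4,z)
print('stand',P(363,355,.021,310,185),'LR',P(78,345,.021,310,185),P(643,320,.021,310,185), 'top',P(370,72,.021,310,185))
tr=P(392,430,.002);hr=P(243,72,.008);hl=P(103,122,.008);tl=P(268,476,.002)
print('tr',tr,'hr',hr,'hl',hl,'tl',tl)
d=(tr-hr)[:2];print(np.linalg.norm(d),np.degrees(np.arctan2(d[1],d[0])), np.linalg.norm((hl-hr)[:2]),np.linalg.norm((tl-tr)[:2]))
ps=[P(u,v,.047) for u,v in [(92,160),(165,135),(213,238),(145,280)]]
c=np.mean(ps,0);print('grip top',c);[print(p) for p in ps]
th=np.arctan2(d[1],d[0]);x=np.array([np.cos(th),np.sin(th)]);y=np.array([-x[1],x[0]])
print('origin from heel', (hr[:2]+hl[:2])/2+.034*x,'from tip right',tr[:2]-.045*x-.015*y, 'from hr',hr[:2]+.034*x-.015*y,'from grip',c[:2]+.017*x)
```

```text
stand [0.57249234 0.01896688 0.021     ] LR [ 0.57031197 -0.04042979  0.021     ] [0.5645304  0.07633455 0.021     ] top [0.51124936 0.01579103 0.021     ]
tr [ 0.52304583 -0.15660529  0.002     ] hr [ 0.44826652 -0.1807321   0.008     ] hl [ 0.45802914 -0.20900701  0.008     ] tl [ 0.53321636 -0.18329606  0.002     ]
0.07857510842539052 17.881782657742335 0.029912863080318364 0.028562858235734737
grip top [ 0.46697262 -0.18900687  0.047     ]
[ 0.45909667 -0.19936638  0.047     ]
[ 0.45461707 -0.18592437  0.047     ]
[ 0.47320257 -0.17886559  0.047     ]
[ 0.48097419 -0.19187113  0.047     ]
origin from heel [ 0.48550536 -0.18442972] from tip right [ 0.48482549 -0.18469811] from hr [ 0.48522986 -0.18456764] from grip [ 0.48315139 -0.18378695]
```

```bash
python3 -m crank '[[0.05,-0.0395,0.101,0,0,0,0],[0.1,-0.0395,0.101,0,0,0,0],[0.15,-0.0395,0.101,0,0,0,0],[0.2,-0.0395,0.101,0,0,0,0],[0.22,-0.0395,0.101,0,0,0,0],[0.225,-0.0395,0.101,0,0,0,0],[0.225,-0.0395,0.101,0,0,0,0],[0.225,-0.0395,0.101,0,0,0,0]]'
python3 - <<'E'
from h import *
shot('wrist','w2');shot('side','s2');s=get_state();print(s['eef_pos'],s['force'])
E
```

```text
t: 2.75
eef_pos: [0.5225, 0.0186, 0.0314]
ee_rot: [-1.214, 1.568, 0.356]
force: [1.0, -0.2, 0.3]
width: 0.0003
[0.52229255 0.01875732 0.03126215] [-0.44631115  0.54862268 -0.33018099]
```

View pics/w2.png

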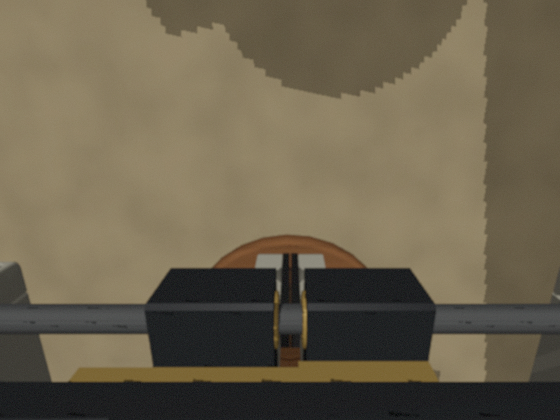

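View pics/s2.png

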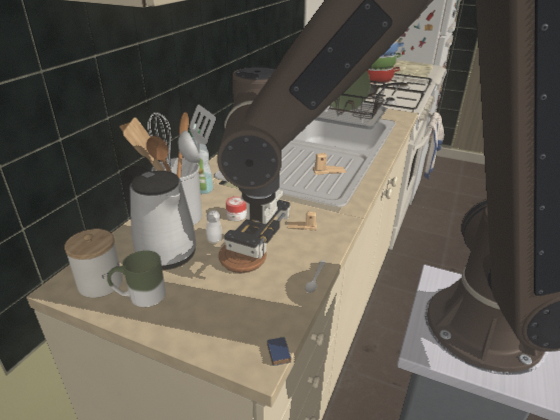

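The wrist view shows the fingertips, around (290,265), over the near rim of the stand. I'll descend in small steps.

```bash
python3 -m crank '[[0.005,0,0,0,0,0,0],[0.008,0,0,0,0,0,0],[0.008,0,0,0,0,0,0],[0.008,0,0,0,0,0,0]]'; python3 -m crank '[[0.001,0,0,0,0,0,0],[0.001,0,0,0,0,0,0]]';python3 -m crank '[[0.001,0,0,0,0,0,0],[0.001,0,0,0,0,0,0]]'
```

```text
t: 3.35
eef_pos: [0.5215, 0.0187, 0.0219]
ee_rot: [2.083, 1.571, -2.63]
force: [0.5, -0.9, -0.8]
width: 0.0002
t: 3.6
eef_pos: [0.5217, 0.0187, 0.0213]
ee_rot: [-1.525, 1.571, 0.045]
force: [-1.5, 0.2, 2.8]
width: 0.0004
t: 3.85
eef_pos: [0.5217, 0.0187, 0.021]
ee_rot: [-1.736, 1.57, -0.165]
force: [-4.9, 0.2, 14.3]
width: 0.0003
```

The stand is firm at φ=0 (14 N with almost no sink). Now the +y side.

```bash
python3 -m crank '[[-0.012,0,0,0,0,0,0],[-0.012,-0.0455,0.049,0,0,0,0],[-0.005,-0.0455,0.049,0,0,0,0],[-0.002,-0.0455,0.049,0,0,0,0],[-0.002,-0.0455,0.049,0,0,0,0]]'; python3 -m crank '[[0.001,0,0,0,0,0,0],[0.001,0,0,0,0,0,0]]';python3 -m crank '[[0.001,0,0,0,0,0,0],[0.001,0,0,0,0,0,0]]'
```

```text
t: 4.47
eef_pos: [0.5663, 0.0671, 0.0218]
ee_rot: [1.956, 1.57, -2.756]
force: [-0.1, 0.0, -0.2]
width: 0.0005
t: 4.72
eef_pos: [0.5665, 0.067, 0.0213]
ee_rot: [2.095, 1.57, -2.618]
force: [-2.3, 0.0, 2.6]
width: 0.0004
t: 4.97
eef_pos: [0.5666, 0.0671, 0.0211]
ee_rot: [2.498, 1.57, -2.214]
force: [-4.8, -1.3, 13.2]
width: 0.0002
```

It's firm there too. Now the −y side.

```bash
python3 -m crank '[[-0.012,0,0,0,0,0,0],[-0.012,0,-0.05,0,0,0,0],[-0.012,0,-0.1,0,0,0,0],[-0.005,0,-0.1,0,0,0,0],[-0.002,0,-0.1,0,0,0,0],[-0.002,0,-0.1,0,0,0,0]]'; python3 -m crank '[[0.001,0,0,0,0,0,0],[0.001,0,0,0,0,0,0]]';python3 -m crank '[[0.001,0,0,0,0,0,0],[0.001,0,0,0,0,0,0]]'
```

```text
t: 5.72
eef_pos: [0.5671, -0.0317, 0.0219]
ee_rot: [1.837, 1.571, -2.875]
force: [-0.9, 0.2, 0.2]
width: 0.0005
t: 5.98
eef_pos: [0.5673, -0.0317, 0.0212]
ee_rot: [-1.258, 1.57, 0.314]
force: [-0.3, 0.6, 1.9]
width: 0.0006
t: 6.22
eef_pos: [0.5672, -0.0322, 0.0202]
ee_rot: [-1.487, 1.57, 0.084]
force: [-0.7, 0.8, 2.3]
width: 0.0004
```

It's sinking here at about 2 N. I'll press on.

```bash
python3 -m crank '[[0.001,0,0,0,0,0,0],[0.002,0,0,0,0,0,0],[0.002,0,0,0,0,0,0]]'; python3 -m crank '[[0.001,0,0,0,0,0,0],[0.001,0,0,0,0,0,0]]';python3 -m crank '[[0.001,0,0,0,0,0,0],[0.001,0,0,0,0,0,0]]'
```

```text
t: 6.6
eef_pos: [0.5669, -0.0331, 0.0182]
ee_rot: [2.783, 1.57, -1.929]
force: [-0.1, -3.7, 5.5]
width: 0.0005
t: 6.85
eef_pos: [0.5669, -0.0335, 0.0174]
ee_rot: [2.791, 1.57, -1.921]
force: [-1.3, -6.7, 7.4]
width: 0.0006
t: 7.1
eef_pos: [0.5669, -0.0336, 0.0171]
ee_rot: [3.008, 1.569, -1.704]
force: [-3.3, -6.5, 13.5]
width: 0.0004
```

It sank about 4 mm. To find the middle, I'll try −105° and −65°.

```bash
python3 -m crank '[[-0.015,0,0,0,0,0,0],[-0.015,-0.017,0.002,0,0,0,0],[-0.006,-0.017,0.002,0,0,0,0],[-0.004,-0.017,0.002,0,0,0,0],[-0.004,-0.017,0.002,0,0,0,0]]';  python3 -m crank '[[0.001,0,0,0,0,0,0],[0.002,0,0,0,0,0,0],[0.002,0,0,0,0,0,0]]'; python3 -m crank '[[0.001,0,0,0,0,0,0],[0.001,0,0,0,0,0,0]]'; python3 -m crank '[[0.001,0,0,0,0,0,0],[0.001,0,0,0,0,0,0]]'
```

```text
t: 7.72
eef_pos: [0.5839, -0.0304, 0.02]
ee_rot: [-1.984, 1.571, -0.414]
force: [1.0, 0.0, 4.0]
width: 0.0005
t: 8.1
eef_pos: [0.5838, -0.0311, 0.0186]
ee_rot: [3.037, 1.57, -1.675]
force: [0.4, -4.9, 6.7]
width: 0.0006
t: 8.35
eef_pos: [0.5837, -0.0315, 0.018]
ee_rot: [2.975, 1.57, -1.737]
force: [0.1, -6.5, 10.5]
width: 0.0004
t: 8.6
eef_pos: [0.5839, -0.0316, 0.0177]
ee_rot: [-3.012, 1.569, -1.44]
force: [-3.4, -7.3, 17.1]
width: 0.0001
```

```bash
python3 -m crank '[[-0.015,0,0,0,0,0,0],[-0.015,0.034,0.003,0,0,0,0],[-0.008,0.034,0.003,0,0,0,0],[-0.005,0.034,0.003,0,0,0,0],[-0.005,0.034,0.003,0,0,0,0]]';  python3 -m crank '[[0.001,0,0,0,0,0,0],[0.002,0,0,0,0,0,0],[0.002,0,0,0,0,0,0]]'; python3 -m crank '[[0.001,0,0,0,0,0,0],[0.002,0,0,0,0,0,0],[0.002,0,0,0,0,0,0]]'; python3 -m crank '[[0.001,0,0,0,0,0,0],[0.001,0,0,0,0,0,0]]'
```

```text
t: 9.22
eef_pos: [0.5501, -0.0274, 0.0208]
ee_rot: [1.796, 1.57, -2.917]
force: [-1.7, 0.8, 3.6]
width: 0.0002
t: 9.6
eef_pos: [0.55, -0.028, 0.0191]
ee_rot: [2.455, 1.57, -2.258]
force: [-2.9, -3.7, 5.5]
width: 0.0002
t: 9.98
eef_pos: [0.5498, -0.0286, 0.0174]
ee_rot: [2.542, 1.569, -2.17]
force: [-3.0, -6.9, 8.6]
width: 0.0004
t: 10.22
eef_pos: [0.5498, -0.0287, 0.0171]
ee_rot: [2.691, 1.569, -2.021]
force: [-5.6, -8.2, 15.2]
width: 0.0006
```

Depths: −85° gives 17.1 mm, −65° gives 17.1 mm and −105° gives 17.8 mm. The middle is near −76°. I'll do the tip press there.

```bash
python3 -m crank '[[-0.015,0,0,0,0,0,0],[-0.012,-0.009,-0.004,0,0,0,0],[-0.006,-0.009,-0.004,0,0,0,0],[-0.005,-0.009,-0.004,0,0,0,0]]';  python3 -m crank '[[0.001,0,0,0,0,0,0],[0.002,0,-0.0005,0,0,0,0],[0.003,0,-0.001,0,0,0,0],[0.004,0,-0.0015,0,0,0,0],[0.004,0,-0.0015,0,0,0,0]]'; python3 -m crank '[[0.001,0,0,0,0,0,0],[0.001,0,0,0,0,0,0],[0.001,0,0,0,0,0,0]]'; python3 -m crank '[[0.0005,0,0,0,0,0,0],[0.0005,0,0,0,0,0,0],[0.0005,0,0,0,0,0,0]]'
```

```text
t: 10.72
eef_pos: [0.5593, -0.0314, 0.0203]
ee_rot: [2.315, 1.57, -2.398]
force: [1.4, -0.8, 3.4]
width: 0.0005
t: 11.35
eef_pos: [0.5589, -0.033, 0.0172]
ee_rot: [2.502, 1.571, -2.211]
force: [-1.0, -3.3, 6.0]
width: 0.0006
t: 11.72
eef_pos: [0.559, -0.0331, 0.0168]
ee_rot: [-2.573, 1.57, -1.002]
force: [-2.5, -2.9, 12.4]
width: 0.0005
t: 12.1
eef_pos: [0.559, -0.0331, 0.0167]
ee_rot: [-2.269, 1.57, -0.698]
force: [-3.1, -2.3, 16.8]
width: 0.0004
```

It sank 4.4 mm and then bottomed out, so the stand tipped about 0.045 rad. Now to the wedge.

```bash
python3 -m crank '[[-0.05,0,0,0,0,0,0],[-0.1,0,0,0,0,0,0.5],[-0.13,0.045,-0.08,-0.16,0,0,0.5],[-0.13,0.09,-0.158,-0.323,0,0,0.5],[-0.13,0.09,-0.158,-0.323,0,0,0.5],[-0.13,0.09,-0.158,-0.323,0,0,0.5],[-0.13,0.09,-0.158,-0.323,0,0,0.5],[-0.13,0.09,-0.158,-0.323,0,0,0.5]]'
python3 - <<'E'
from h import *
from scipy.spatial.transform import Rotation as R
shot('wrist','w3');s=get_state();print(s['eef_pos'],R.from_euler('xyz',s['ee_rot']).as_matrix().round(3),s['width'],s['q'].round(2))
shot('side','s3')
a=cv2.imread('pics/s3.png');cv2.imwrite('pics/c5.png',cv2.resize(a[190:290,190:323],None,fx=6,fy=6,interpolation=cv2.INTER_CUBIC))
E
```

```text
t: 13.1
eef_pos: [0.4694, -0.1899, 0.1452]
ee_rot: [0.778, 1.57, 2.673]
force: [-0.1, 0.1, 0.6]
width: 0.0437
[ 0.46951008 -0.18987646  0.14515374] [[-0.    -0.948 -0.319]
 [ 0.    -0.319  0.948]
 [-1.     0.     0.   ]] 0.044018310069531726 [ 0.    0.15 -0.47 -0.   -0.95 -1.25]
```

View pics/w3.png

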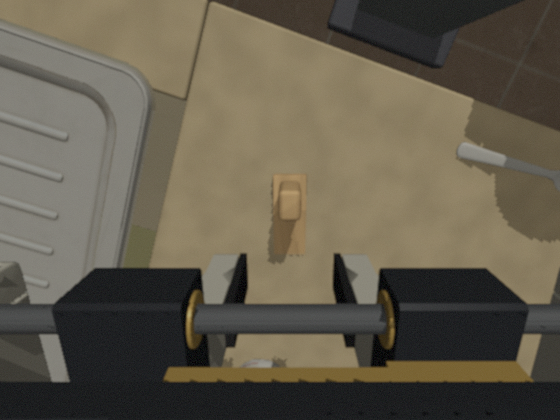

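View pics/c5.png

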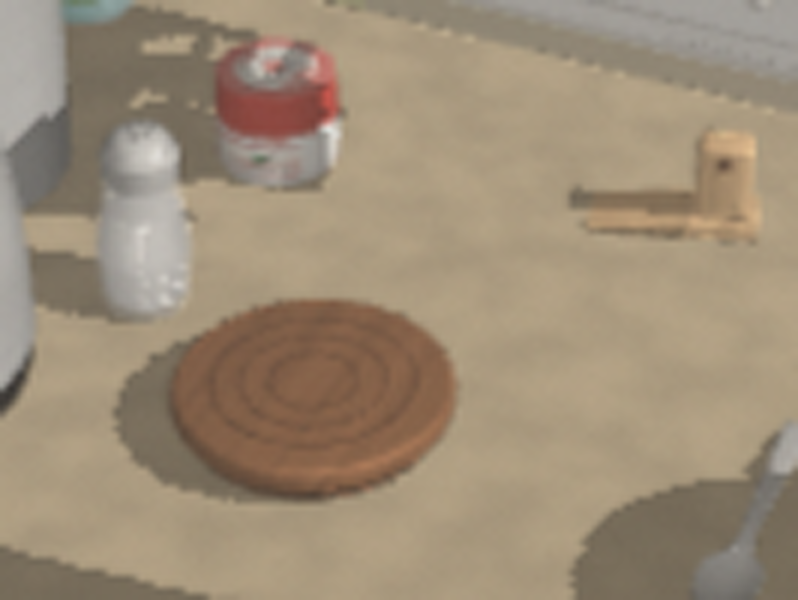

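The wrist view shows the wedge lined up with the jaws, grip top at (290,203). The side crop shows the stand level. I'll check both positions.

```bash
python3 - <<'E'
from h import *
g=load('w3');s=load('side0');s3=load('s3')
print('griptop',at(g,290,187+14,.047),at(g,281,193,.047),at(g,299,193,.047),'heel',at(g,273,176,.008),at(g,306,175,.008),'tip',at(g,276,254,.002),at(g,303,254,.002))
# pred of grip top centre
print(proj(g,[.469,-.190,.047]))
print('stand side', at(s3,190+314/6-.4,190+379/6-.4,.021),'before',at(s,200+255/6-.4,195+348/6-.4,.021))
for u,v in [(172,385),(457,385),(318,298)]: print(at(s3,190+u/6-.4,190+v/6-.4,.021))
E
python3 - <<'E'
import cv2
a=cv2.imread('pics/w3.png');cv2.imwrite('pics/c6.png',cv2.resize(a[160:270,240:340],None,fx=6,fy=6,interpolation=cv2.INTER_CUBIC)[:600])
E
```

```text
griptop [ 0.46413959 -0.1915468   0.047     ] [ 0.46021156 -0.20025452  0.047     ] [ 0.45574975 -0.18698306  0.047     ] heel [ 0.45823933 -0.20932388  0.008     ] [ 0.44811619 -0.18203448  0.008     ] tip [ 0.53222496 -0.1829415   0.002     ] [ 0.52387757 -0.15810884  0.002     ]
(np.float64(289.89376723543506), np.float64(207.19444593537028))
stand side [0.57036789 0.01825618 0.021     ] before [0.57030821 0.01748337 0.021     ]
[0.62181558 0.04660143 0.021     ]
[ 0.51460543 -0.00318439  0.021     ]
[ 0.59564821 -0.03295645  0.021     ]
```

View pics/c6.png

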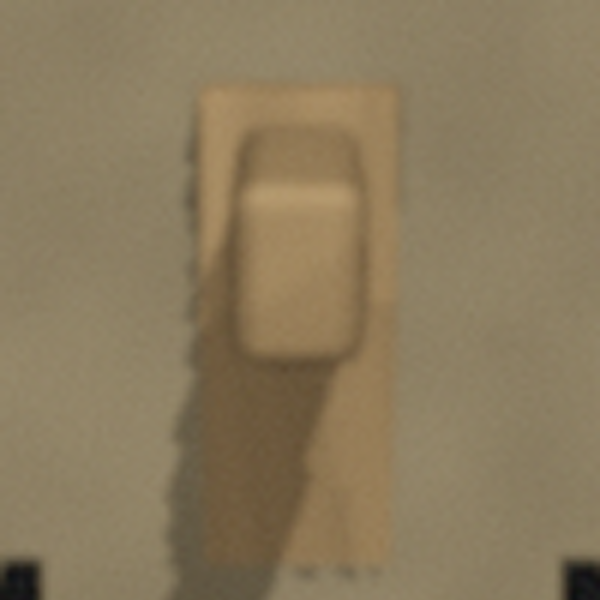

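The alignment is good (within about 1.5 mm) and the stand hasn't moved. Descending and grasping.

```bash
python3 -m crank '[[0.05,0.001,0,0,0,0,0.5],[0.1,0.001,0,0,0,0,0.5],[0.125,0.001,0,0,0,0,0.5],[0.1335,0.001,0,0,0,0,0.5],[0.1335,0.001,0,0,0,0,0.5],[0.1335,0.001,0,0,0,0,0.1],[0.1335,0.001,0,0,0,0,0.1],[0.1335,0.001,0,0,0,0,0.1],[0.1335,0.001,0,0,0,0,0.1]]' 15
python3 - <<'E'
from h import *
shot('side','s4');s=get_state();print(s['eef_pos'],s['force'],s['width'])
E
```

```text
t: 14.32
eef_pos: [0.4684, -0.1912, 0.0127]
ee_rot: [-1.941, 1.57, -0.048]
force: [-1.1, 1.5, 7.4]
width: 0.0177
[ 0.46841744 -0.19118966  0.01268166] [-1.77987061  1.53814792  6.84716943] 0.01758552892419772
```

Gripped at 17.6 mm. I'll lift 30 mm, turn to yaw 76° and move to the pre-insertion pose.

```bash
python3 -m crank '[[-0.03,0,0,0,0,0,0.1],[-0.03,-0.01,0.01,-0.17,0,0,0.1],[-0.03,-0.03,0.02,-0.34,0,0,0.1],[-0.03,-0.05,0.035,-0.51,0,0,0.1],[-0.03,-0.07,0.045,-0.68,0,0,0.1],[-0.03,-0.0934,0.0562,-0.85,0,0,0.1],[-0.03,-0.0934,0.0562,-1.002,0,0,0.1],[-0.03,-0.0934,0.0562,-1.002,0,0,0.1],[-0.03,-0.0934,0.0562,-1.002,0,0,0.1]]'
python3 - <<'E'
from h import *
from scipy.spatial.transform import Rotation as R
shot('side','s5');shot('wrist','w5');shot('scene','sc5');s=get_state();print(s['eef_pos'],s['force'],s['width'],R.from_euler('xyz',s['ee_rot']).as_matrix().round(3))
a=cv2.imread('pics/s5.png');cv2.imwrite('pics/c7.png',cv2.resize(a[190:290,190:323],None,fx=6,fy=6,interpolation=cv2.INTER_CUBIC))
E
```

```text
t: 15.5
eef_pos: [0.5385, -0.1084, 0.0419]
ee_rot: [0.214, 1.57, 3.106]
force: [-0.1, -0.4, -0.5]
width: 0.0181
[ 0.53862925 -0.10847486  0.04208481] [-0.13264686  0.09789407 -0.8388132 ] 0.01794042316892582 [[ 0.    -0.246 -0.969]
 [ 0.    -0.969  0.246]
 [-1.    -0.    -0.   ]]
```

View pics/c7.png

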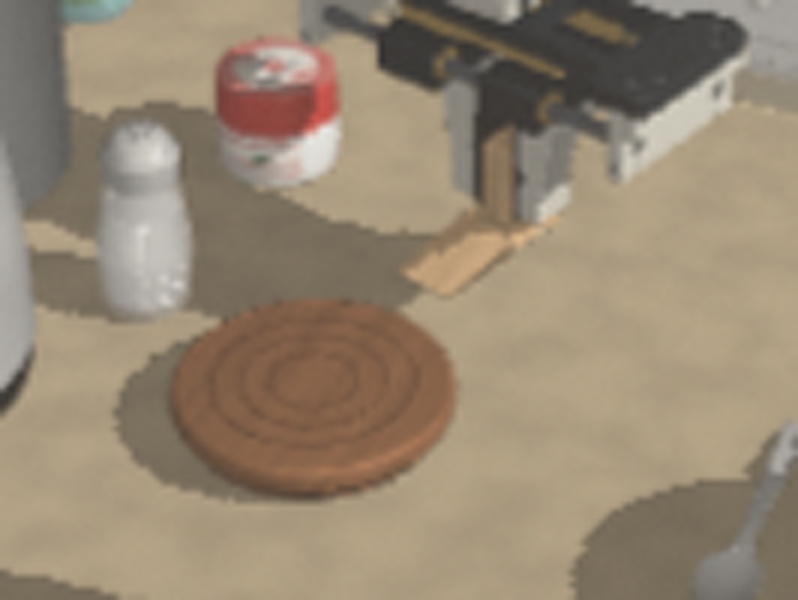

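View pics/w5.png

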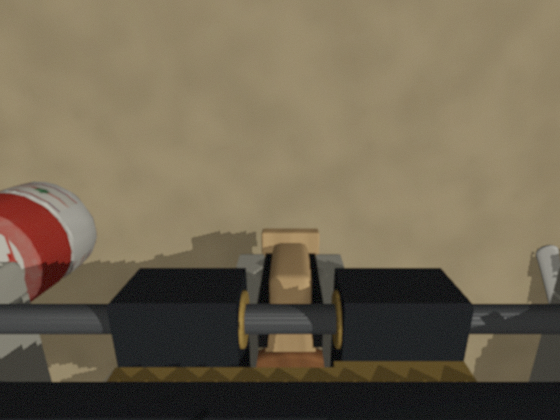

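```bash
python3 - <<'E'
from h import *
g=load('s5')
P=lambda u,v,z:at(g,190+u/6-.4,190+v/6-.4,z)
l,r=P(404,272,.031),P(441,296,.030)
print(l,r,(l+r)/2,np.linalg.norm((l-r)[:2]),np.hypot(*((l+r)/2-[.5705,.018,0])[:2]))
print('expected tip',np.array([.5386,-.1085])+.062*np.array([.246,.969]))
E
python3 -m crank '[[0.015,0,0,0,0,0,0.1],[0.025,0,0,0,0,0,0.1],[0.028,0,0,0,0,0,0.1],[0.029,0,0,0,0,0,0.1],[0.029,0,0,0,0,0,0.1]]'
```

```text
[ 0.56407205 -0.05368697  0.031     ] [ 0.54242561 -0.04578341  0.03      ] [ 0.55324883 -0.04973519  0.0305    ] 0.02304418391914401 0.06989748769989293
expected tip [ 0.553852 -0.048422]
t: 16.27
eef_pos: [0.5389, -0.1082, 0.013]
ee_rot: [-2.774, 1.571, 0.122]
force: [0.1, -0.1, -0.5]
width: 0.0181
```

```bash
python3 -m crank '[[0,-0.01,0,0,0,0,0.1],[0,-0.02,0,0,0,0,0.1],[0,-0.026,0,0,0,0,0.1],[0,-0.03,0,0,0,0,0.1],[0,-0.03,0,0,0,0,0.1]]';python3 -m crank '[[0,-0.002,0,0,0,0,0.1],[0,-0.004,0,0,0,0,0.1],[0,-0.004,0,0,0,0,0.1]]'; python3 -c "
from h import *
print(get_state()['force'])
shot('side','s6');a=cv2.imread('pics/s6.png');cv2.imwrite('pics/c8.png',cv2.resize(a[190:290,190:323],None,fx=6,fy=6,interpolation=cv2.INTER_CUBIC))"
```

```text
t: 16.9
eef_pos: [0.5462, -0.0788, 0.013]
ee_rot: [-2.876, 1.571, 0.02]
force: [0.6, -0.2, 0.6]
width: 0.0179
t: 17.27
eef_pos: [0.5471, -0.0753, 0.013]
ee_rot: [3.012, 1.571, -0.375]
force: [0.9, 0.2, -0.8]
width: 0.0178
[ 0.88850985  0.16350623 -0.81967091]
```

View pics/c8.png

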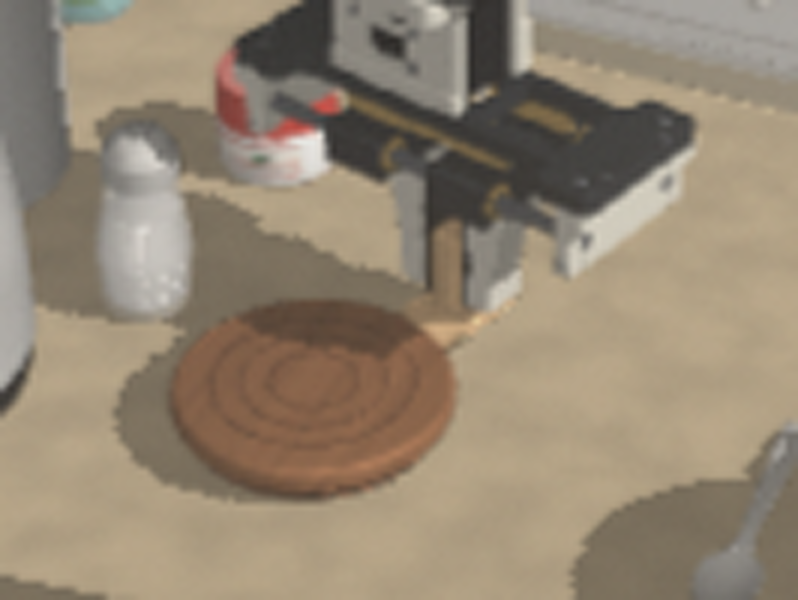

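The stand hasn't moved and the wedge tongue is under the rim. I'll go in 1 mm steps now until it resists.

```bash
for i in 1 2 3; do python3 -m crank '[[0,-0.001,0,0,0,0,0.1],[0,-0.001,0,0,0,0,0.1],[0,-0.001,0,0,0,0,0.1]]' | grep -E 'eef|force'; done
```

```text
eef_pos: [0.5474, -0.0743, 0.013]
force: [-0.7, 0.1, -0.7]
eef_pos: [0.5476, -0.0733, 0.013]
force: [-0.3, 0.4, 0.0]
eef_pos: [0.5478, -0.0723, 0.013]
force: [-0.1, -0.5, -0.7]
```

```bash
for i in 1 2; do python3 -m crank '[[0,-0.001,0,0,0,0,0.1],[0,-0.001,0,0,0,0,0.1],[0,-0.001,0,0,0,0,0.1]]' | grep -E 'eef|force'; done
```

```text
eef_pos: [0.5481, -0.0713, 0.013]
force: [0.4, 0.2, -0.6]
eef_pos: [0.5483, -0.0704, 0.013]
force: [0.2, 0.4, -1.7]
```

```bash
for i in 1 2; do python3 -m crank '[[0,-0.0007,0,0,0,0,0.1],[0,-0.0007,0,0,0,0,0.1],[0,-0.0007,0,0,0,0,0.1]]' | grep -E 'eef|force'; done
```

```text
eef_pos: [0.5484, -0.0697, 0.013]
force: [0.6, 0.0, -1.6]
eef_pos: [0.5485, -0.0691, 0.013]
force: [-0.4, -1.9, -1.5]
```

The axial push is 1.9 N and the downward force 1.5 N, so it's snug. Releasing and retracting straight up.

```bash
python3 -m crank '[[0,0,0,0,0,0,0.45],[0,0,0,0,0,0,0.45],[0,0,0,0,0,0,0.45],[0,0,0,0,0,0,0.45],[-0.01,0,0,0,0,0,0.45],[-0.04,0,0,0,0,0,0.45],[-0.09,0,0,0,0,0,0.45],[-0.09,0,0,0,0,0,0.45]]'
python3 - <<'E'
from h import *
shot('side','s7');shot('wrist','w7')
a=cv2.imread('pics/s7.png');cv2.imwrite('pics/c9.png',cv2.resize(a[190:290,190:323],None,fx=6,fy=6,interpolation=cv2.INTER_CUBIC))
E
```

```text
t: 20.95
eef_pos: [0.5516, -0.0687, 0.1078]
ee_rot: [-2.782, 1.563, 0.115]
force: [0.6, 0.4, -0.4]
width: 0.0394
```

View pics/c9.png

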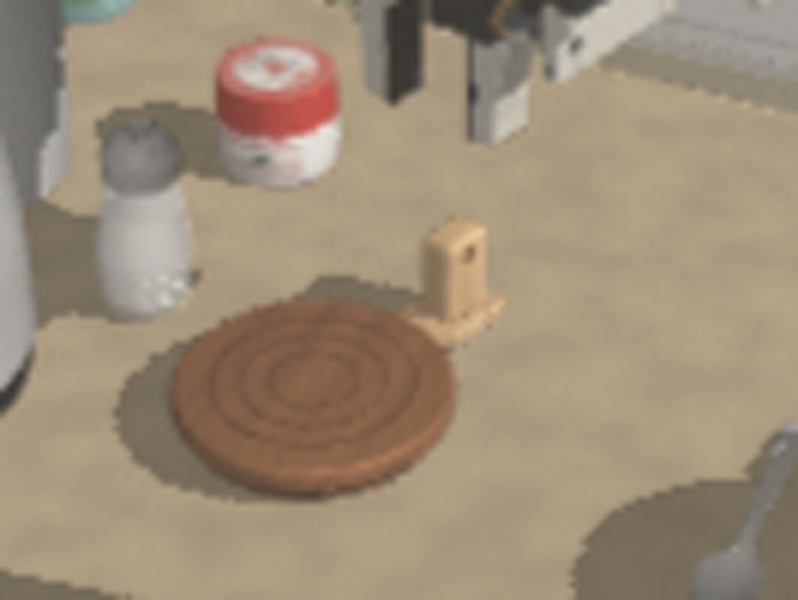

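View pics/w7.png

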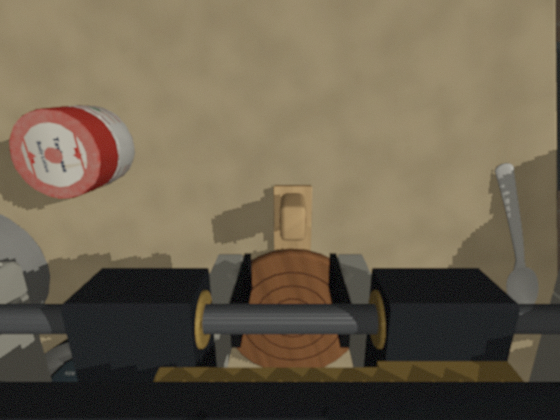

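The wedge is upright and radial, and the stand hasn't moved. For the firmness press I'll shut the fingers and turn partway (yaw 50°), so the gripper body stays clear of the salt and the fingers clear of the wedge grip.

```bash
python3 -m crank '[[0,-0.0417,0,0.17,0,0,0],[0,-0.0417,0,0.34,0,0,0],[0,-0.0417,0,0.454,0,0,0],[0,-0.0417,0,0.454,0,0,0],[0.04,-0.0417,0,0.454,0,0,0],[0.06,-0.0417,0,0.454,0,0,0],[0.06,-0.0417,0,0.454,0,0,0],[0.06,-0.0417,0,0.454,0,0,0]]'
python3 - <<'E'
from h import *
from scipy.spatial.transform import Rotation as R
shot('side','s8');s=get_state();print(s['eef_pos'],s['width'],s['force'],R.from_euler('xyz',s['ee_rot']).as_matrix().round(3))
a=cv2.imread('pics/s8.png');cv2.imwrite('pics/c10.png',cv2.resize(a[190:290,190:323],None,fx=6,fy=6,interpolation=cv2.INTER_CUBIC))
E
```

```text
t: 22.05
eef_pos: [0.5592, -0.0287, 0.0435]
ee_rot: [-2.88, 1.57, -0.437]
force: [0.2, 0.8, 0.3]
width: 0.0004
[ 0.55947613 -0.02854519  0.0438924 ] 0.0004955821056272407 [ 0.23411978 -0.35155768  0.1935342 ] [[ 0.001 -0.643 -0.766]
 [ 0.    -0.766  0.643]
 [-1.    -0.001 -0.001]]
```

View pics/c10.png

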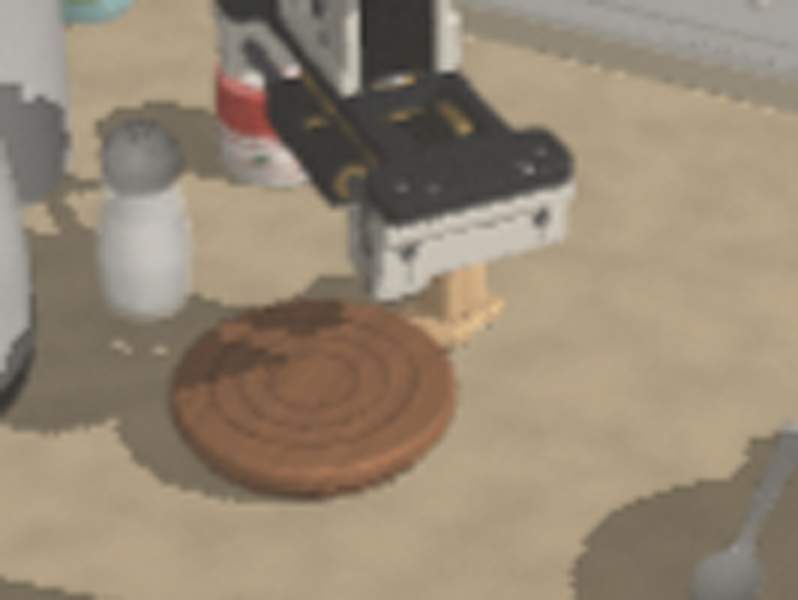

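```bash
python3 -m crank '[[0.015,0,0,0,0,0,0],[0.02,0,0,0,0,0,0],[0.021,0,0,0,0,0,0],[0.021,0,0,0,0,0,0]]'; for i in 1 2; do python3 -m crank '[[0.0008,0,0,0,0,0,0],[0.0008,0,0,0,0,0,0]]' | grep -E 'eef|force'; done
```

```text
t: 22.6
eef_pos: [0.5589, -0.0286, 0.022]
ee_rot: [1.66, 1.571, -2.181]
force: [1.1, 0.4, -0.0]
width: 0.0001
eef_pos: [0.5589, -0.0286, 0.0213]
force: [0.3, 0.2, 0.9]
eef_pos: [0.5589, -0.0287, 0.021]
force: [-2.0, -0.0, 5.8]
```

```bash
python3 -m crank '[[0.0006,0,0,0,0,0,0],[0.0006,0,0,0,0,0,0],[0.0006,0,0,0,0,0,0],[0.0006,0,0,0,0,0,0]]'; python3 -m crank '[[0.0004,0,0,0,0,0,0],[0.0004,0,0,0,0,0,0],[0.0004,0,0,0,0,0,0]]'
```

```text
t: 23.6
eef_pos: [0.5589, -0.0288, 0.0208]
ee_rot: [-2.803, 1.57, -0.361]
force: [-3.1, 0.4, 9.6]
width: 0.0004
t: 23.98
eef_pos: [0.5589, -0.0288, 0.0207]
ee_rot: [-2.817, 1.57, -0.375]
force: [-4.0, -0.4, 13.4]
width: 0.0003
```

It's firm: 13 N with only about 0.3 mm of sink, where it sank 4.4 mm before. Retracting and checking.

```bash
python3 -m crank '[[-0.02,0,0,0,0,0,0],[-0.07,0,0,0,0,0,0],[-0.13,0,0,0,0,0,0],[-0.16,0,0,0,0,0,0],[-0.16,0,0,0,0,0,0],[-0.16,0,0,0,0,0,0],[-0.16,0,0,0,0,0,0],[-0.16,0,0,0,0,0,0]]'
python3 - <<'E'
from h import *
shot('side','s9');shot('wrist','w9')
a=cv2.imread('pics/s9.png');cv2.imwrite('pics/c11.png',cv2.resize(a[190:290,190:323],None,fx=6,fy=6,interpolation=cv2.INTER_CUBIC))
E
```

```text
t: 24.98
eef_pos: [0.5584, -0.0287, 0.1784]
ee_rot: [0.944, 1.569, -2.898]
force: [0.0, 0.3, -0.6]
width: 0.0007
```

View pics/c11.png

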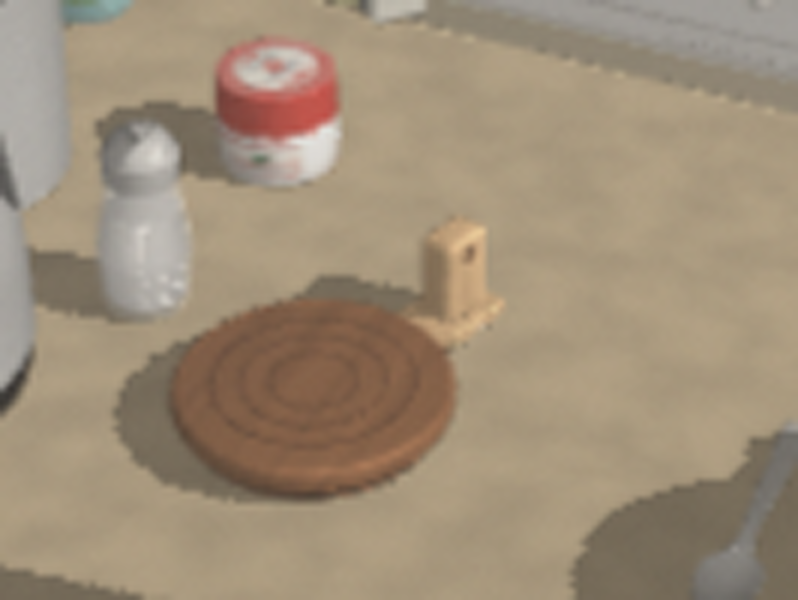

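View pics/w9.png

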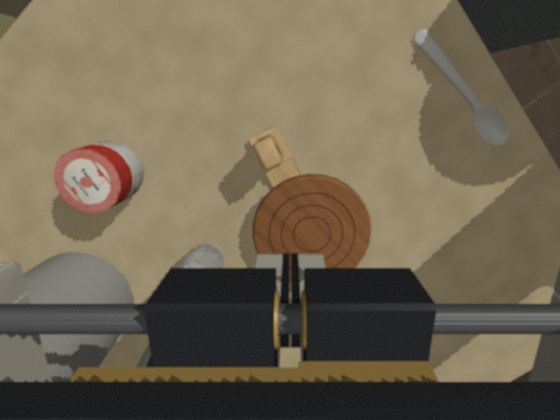

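Run:
```python
from h import *
g=load('w9')
b=(at(g,249,137,.008)+at(g,277,126,.008))/2; c=at(g,312,232,.021)
print('heel back',b,'stand',c,'tip dist',np.hypot(*(b-c)[:2])-.079)
job_done()
```

```text
heel back [ 0.5448568  -0.08590061  0.008     ] stand [0.57080152 0.01858387 0.021     ] tip dist 0.028657485316310002
the job is handed in; nothing more can be done
```

The wedge is under the worn side of the stand and the stand no longer rocks. I handed the job in at about 25 s; it reports no verdict.

- **Finding the worn side:** I pressed the rim at six places. It was firm straight ahead and on the +y side. It sank on the −y side, most at about 76° from the robot direction. There it went down 4.4 mm at about 6 N and then bottomed out, a tip of about 0.045 rad. That angle comes from the sink depth; I did not measure it directly.
- **Placing the wedge:** I used the smaller, 79 mm wedge, slid it in radially until it resisted at about 2 N, and let go.
- **Checking it:** pressing right above the wedge with up to 13 N, the rim sank only about 0.3 mm.
- **Last checks:** the final pictures put the thin end about 29 mm from the stand's centre, inside the 44 mm limit. The stand is level and within about 1 mm of where it started. The other things look undisturbed and the gripper is clear.

No check failed or disagreed. The highest force I read while pressing the stand was about 20 N, below the 40 N limit. Load on the wedge is inferred from the firm press, not measured.

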